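# Clip the dressing pot into the salad box

## Robot

A 6-joint arm with a two-finger parallel gripper is mounted at the origin on the work surface. World frame = base frame: x ahead of the robot, y to its left, z up, the work surface at z = 0. Lengths are in mm, angles in rad, forces in N, time in s.
With the tool pointing down it reaches from about 400 to 925 mm from the base axis. Payload 12.5 kg.
Tool frame: the origin (TCP) lies at the very end of the fingers, on their centre line; the grasp point (between the pads) lies 19 mm behind it; z points along the fingers, y is the direction in which the jaws open and shut (so a half turn about z gives the same grasp; the last joint's range is limited). The gripper opens to 95 mm and grips with 3 to 60 N. Pads are 20 mm wide; open, the fingers measure 119 mm over their backs; the gripper's body (75 mm by 180 mm) begins 59 mm behind the grasp point.
Start: joints at [-1.22, 0.491, 1.559, -0, 1.092, -0.106], TCP at [275.698, -560.925, 214.661] pointing down, gripper open.
Joint ranges: [-3.1, 3.1], [-0.84, 2.19], [0.05, 2.79], [-1.13, 4.28], [0.06, 2.93], [-2.69, 2.69]. Speed limits (rad/s): [2.22, 2.22, 2.79, 3.14, 3.14, 3.14].

## Interface

Orientations are given as [roll, pitch, yaw] about the fixed x, y, z axes, in that order (R = Rz(yaw) Ry(pitch) Rx(roll)).
In Python, from cell import env gives the robot as it stands.
- The arm moves only by the shell command python3 -m pendant 'ROWS'. ROWS is JSON, a list that holds one entry, the list of rows, each a list of 5 numbers: the opening, from 0 (shut) to 1 (fully open), then the shift along the tool's x, y, z in m, then the turn about the tool's z in rad. A call has exactly 8 rows; each row is the pose to reach, as a shift and turn from the pose commanded when the call began, along the tool's axes at that moment; what a row does not reach only later rows make up. A row lasts 1/10 s, in which the tool goes at most 50 mm and 8.59 degrees, less where a joint would pass 70% of its speed; a pose out of reach is approached as far as the arm can. A call with a gripper value outside its range is refused whole. The fingers move at their own pace and stop on an object; the grip force is fixed at half the most. Time passes only in rows, so rows that repeat a pose let the fingers close, or fill a call up. It gives the time, the measured TCP pose, the force and the opening at its end, in the units of the state.
- env.state(): the state, without advancing time (a new reading comes with each control period).
- env.read_camera(name): name is "side" or "top" or "wrist"; returns a dict with "image" (480x640x3 uint8, blue, green, red), "range_z" (480x640 float32, mm along the optical axis (not along the pixel's ray), 0 where there is no reading), "fx", "fy", "cx", "cy" (pixels), "rvec" (rotation vector, rad) and "tvec" (3), from world to camera coordinates, as OpenCV has them; the wrist camera has in their place "tool_from_camera" (4x4, takes a point from camera to tool coordinates, whose origin is the TCP and whose axes are the flange's). Camera axes: x right, y down, z forward; pixel columns grow to the right and rows downward; lengths in mm; the calibration is good to about 2 mm. A picture is of the moment at which its call begins: read the wrist's pose just before it.
- env.job_done(): hands the job in, once; it reports no verdict.
The state is a dict: "t": time; "joints": joint angles; "qvel": joint speeds; "tau": joint torques, N m; "eef_pos": TCP position; "tcp_rot": TCP orientation; "ft_force": force on the tool from outside, world axes, zero at the start; "moment": the same for the moment, N m; "opening": opening from 0.0 (shut) to 1.0 (fully open).
Only numpy, scipy, OpenCV 4.12 (cv2) and the standard library are available. Lean on these libraries where they do the work, as an engineer would, in place of code of your own. Each camera call takes 0.05 s, during which the arm holds its last target. There are 200 camera calls.

## Task

The green-capped dressing pot is hemmed in by the red and the yellow squeeze bottle: stand both bottles aside on the green chopping board, then fetch the green-capped pot and press it upright into the hole in the salad box's lid until it sits fully home and both green catches have snapped over its white collar. Finally put each bottle back upright where it stood in the tray. Knock nothing over, and leave the brown cruet, the steel shaker and the black-capped pot in the tray where they are.

Things in the scene. Friction and masses are not known exactly. Their poses are not given: they have to be found in the camera images.
- red_bottle: Red squeeze bottle, white cap, 160 mm high, 0.2 to 0.4 kg: round body 55 mm in diameter from 4 to 128 mm height, then shoulder, 37 mm cap and small nozzle. Origin: centre of underside, z up. Stands in a fixed steel tray (floor 2 mm, rim 21 mm above the bench), as does all below but box and board. Red and yellow stand about 66 mm from the green-capped pot, one in front, one at its left.
- yellow_bottle: Yellow squeeze bottle with a white cap, same shape and size as the red one; stands in the tray in the other of the two places (which is where changes). 'In front' is the side towards the robot. Origin: centre of its underside, z up.
- green_pot: Dressing pot with a green ribbed cap, 60 mm high, about 60 g. From below: tapered cup 38 to 44 mm in diameter (0 to 24 mm height), white collar 60 mm in diameter (24 to 28 mm height), green cap 50 mm in diameter (28 to 60 mm height), to be gripped. Origin: centre of its underside, z up. Round: its yaw does not matter. Stands in the tray behind the bottles.
- salad_box: Clear box of pasta salad with a white lid, 170 mm (its x) by 130 mm (its y), lid top 80 mm above the bench; does not move. Origin: centre of underside, z up. In the lid's centre is a 48 mm round hole for the pot's cup; home, the collar lies on the lid and the pot's origin is 56 mm above the box's. Sprung catches at +y and -y of the hole; along the box's x the lid is clear for fingers.
- catch_left (a joint): Sprung green catch on the lid at the box's +y side of the hole, 18 mm wide, 19 mm high; hook reaches in to 26 mm from the hole's centre, top sloped. 0 rad at rest, about 0.15 when pushed outwards by the collar, back to 0 once the collar is below it. A pot merely laid in rests 14 mm too high; pressing it past both catches takes about 8 N down.
- catch_right (a joint): The same catch at the box's -y side of the hole: 0 rad at rest, about 0.15 when pushed outwards, springs back to 0.
- board: Green plastic chopping board lying on the bench, 200 mm (its x) by 140 mm (its y), 12 mm thick, does not move; the side area for the two bottles. Origin: centre of its underside (on the bench), z up. Box and board lie left and right of the tray; which is on which side changes.
- vinegar: Bystander in the tray: brown glass cruet with black stopper, 52 mm in diameter, 150 mm high, about 93 mm to the right of the green-capped pot. Origin: centre of its underside, z up.
- shaker: Bystander in the tray: steel shaker, 43 mm in diameter, 73 mm high. Origin: centre of its underside, z up.
- black_pot: Bystander in the tray: dressing pot of the same shape and size as the green-capped one, but with a black cap. Origin: centre of its underside, z up.
There are look-alikes about, which are no part of the job. What is shaped like the red_bottle but blue or purple is not meant.

How it is judged (in metres and radians):
On the way, in this order (a step that is already met when the one before it is completed fails the run):
1. both squeeze bottles stand upright on the chopping board, let go (x of red_bottle in the frame of board between -0.1 and 0.1 m and y of red_bottle in the frame of board between -0.07 and 0.07 m and z of red_bottle in the frame of board between 0.008 and 0.016 m and angle between each of red_bottle, yellow_bottle's own z axis and vertical below 0.1 rad and x of yellow_bottle in the frame of board between -0.1 and 0.1 m and y of yellow_bottle in the frame of board between -0.07 and 0.07 m and z of yellow_bottle in the frame of board between 0.008 and 0.016 m and linear speed of each of red_bottle, yellow_bottle below 0.03 m/s and contact force between the fingers and red_bottle below 0.3 N and contact force between the fingers and yellow_bottle below 0.3 N), for 0.2 s.
2. the green-capped pot is clipped home in the lid, both catches over its collar, while the bottles still stand on the board (x of green_pot in the frame of salad_box between -0.004 and 0.004 m and y of green_pot in the frame of salad_box between -0.004 and 0.004 m and z of green_pot in the frame of salad_box between 0.0542 and 0.0578 m and angle between green_pot's own z axis and vertical below 0.06 rad and value of joint each of catch_left, catch_right below 0.06 rad and x of red_bottle in the frame of board between -0.1 and 0.1 m and y of red_bottle in the frame of board between -0.07 and 0.07 m and z of red_bottle in the frame of board between 0.008 and 0.016 m and angle between each of red_bottle, yellow_bottle's own z axis and vertical below 0.1 rad and x of yellow_bottle in the frame of board between -0.1 and 0.1 m and y of yellow_bottle in the frame of board between -0.07 and 0.07 m and z of yellow_bottle in the frame of board between 0.008 and 0.016 m), for 0.2 s.
At the end, for the whole second after the job is handed in: The green-capped pot is fully home in the lid (depth within 1.8 mm, centred within 4 mm, under 3.5 degrees of tilt), both catches back over its collar; the red and the yellow bottle each stand upright within 15 mm of where they started; all released and at rest (x of green_pot in the frame of salad_box between -0.004 and 0.004 m and y of green_pot in the frame of salad_box between -0.004 and 0.004 m and z of green_pot in the frame of salad_box between 0.0542 and 0.0578 m and angle between each of green_pot, red_bottle, yellow_bottle's own z axis and vertical below 0.06 rad and value of joint each of catch_left, catch_right below 0.06 rad and distance of each of red_bottle, yellow_bottle from where it was at the start of the episode below 0.015 m and linear speed of each of red_bottle, yellow_bottle, green_pot below 0.02 m/s); the robot touches nothing.
It fails at once if the brown cruet is moved by more than 15 mm or knocked over (distance of vinegar from where it was at the start of the episode above 0.015 m or angle between vinegar's own z axis and vertical above 0.35 rad).
It fails at once if the steel shaker is moved by more than 15 mm or knocked over (distance of shaker from where it was at the start of the episode above 0.015 m or angle between shaker's own z axis and vertical above 0.35 rad).
It fails at once if the black-capped pot is moved by more than 15 mm or knocked over (distance of black_pot from where it was at the start of the episode above 0.015 m or angle between black_pot's own z axis and vertical above 0.35 rad).
It fails at once if a squeeze bottle or the green-capped pot is knocked over (angle between any of red_bottle, yellow_bottle, green_pot's own z axis and vertical above 0.7 rad).
It also fails if it takes over 115 s, if anything falls off the work surface, if the arm or the gripper's body presses on something with over 40 N, if the wrist force passes 120 N, or if a joint passes its speed limit or range.

## Working session

There is one attempt and no reset: what is moved stays moved. The work goes in short steps, Python scripts to look and compute and a shell command to move; the robot and the scene stay as the last step left them, time stands still between calls to the robot, and variables do not carry over. Pictures are saved under pics/ and viewed, about 12 in all and at most 16, crops included, and the job is handed in when it is done.

```bash
ls; mkdir -p pics
python3 - <<'E'
from cell import env
import cv2,numpy as np,pickle
s=env.state();print({k:np.round(s[k],3).tolist() for k in s})
for n in("top","side"):
    c=env.read_camera(n);cv2.imwrite(f"pics/{n}0.png",c["image"]);pickle.dump(c,open(f"{n}0.pkl","wb"))
    print(n,c["fx"],c["cx"],c["rvec"],c["tvec"])
E
```

```text
pics
{'t': 0.0, 'joints': [-1.22, 0.492, 1.559, -0.0, 1.092, -0.106], 'qvel': [-0.001, 0.0, 0.001, -0.002, 0.001, 0.001], 'tau': [-0.002, -61.265, -25.819, 0.069, 0.048, -0.0], 'eef_pos': [275.616, -560.681, 214.053], 'tcp_rot': [-3.14, -0.0, 0.457], 'ft_force': [-0.079, -0.23, 0.354], 'moment': [-0.025, 0.011, -0.014], 'opening': 0.999}
top 461.4282664002204 321.62837337906484 [ 2.13029769 -2.14112298  0.15318095] [ 14.39123372 606.18906316 878.63288643]
side 602.1211789908998 317.1482007255752 [ 0.3272047  -2.77555994  1.18198336] [ 580.40392106  151.3958884  1147.71043122]
```

View pics/top0.png

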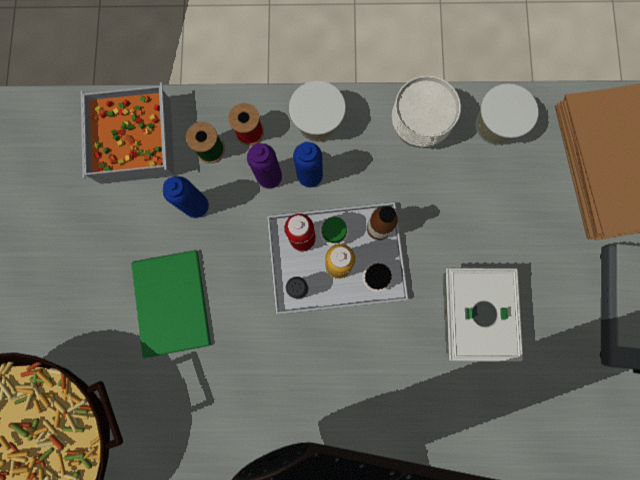

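View pics/side0.png

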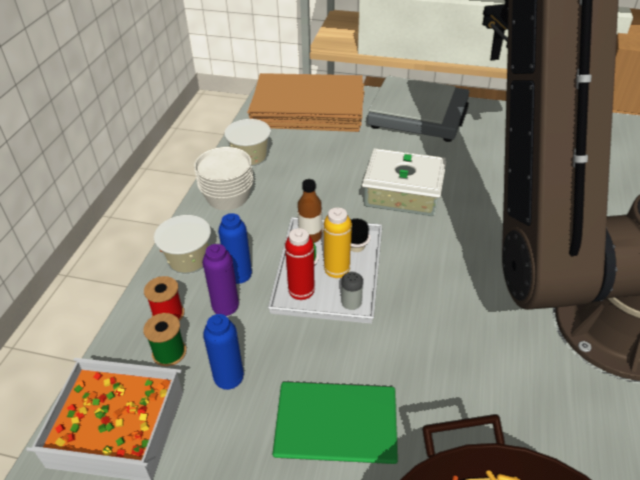

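Top view: red bottle (300,230), yellow (340,260), green pot (334,229), cruet (383,220), black pot (378,276), shaker (297,287), board (172,303), box hole (484,314). Possible mix-ups: blue (308,163) and (185,196), purple (264,165), the green/red spools (205,140)/(245,122), and the black-capped pot. None of these is standing in the tray places meant, except the black pot.

```bash
cat > h.py <<'E'
import cv2,numpy as np,pickle
from scipy.optimize import least_squares
def cloud(c,T=None):
    v,u=np.mgrid[:480,:640];z=c["range_z"].astype(float)
    P=np.stack([(u-c["cx"])/c["fx"]*z,(v-c["cy"])/c["fy"]*z,z],-1)
    if T is None:
        R=cv2.Rodrigues(np.array(c["rvec"]))[0];W=(P-np.array(c["tvec"]).ravel())@R
    else: W=P@T[:3,:3].T+T[:3,3]
    W[z==0]=np.nan
    return W
def circ(p,r,x0):
    f=least_squares(lambda q:np.hypot(p[:,0]-q[0],p[:,1]-q[1])-r,x0,loss="soft_l1",f_scale=1.5)
    return f.x,np.sqrt(np.mean(f.fun**2))
E
python3 - <<'E'
from h import *
C={n:pickle.load(open(n+"0.pkl","rb")) for n in("top","side")}
W={n:cloud(C[n]) for n in C}
t=W["top"]
for n,(u,v) in dict(red=(300,224),yel=(341,254),green=(334,229),cruet=(388,214),black=(378,276),shaker=(297,287),board=(172,303),lid=(460,340),hole=(484,314),bench=(240,330),trayfl=(330,300)).items():
    print(n,np.round(np.nanmedian(t[v-2:v+3,u-2:u+3].reshape(-1,3),0),1))
# circle fits with both cameras
obj=dict(red=(300,224,27.5,40,120),yel=(341,254,27.5,40,120),green=(334,229,25,35,58),cruet=(388,214,26,20,75),black=(378,276,25,35,58),shaker=(297,287,21.5,20,65))
for n,(u,v,r,a,b) in obj.items():
    g=t[v,u]
    for cam in W:
        p=W[cam].reshape(-1,3);p=p[np.isfinite(p[:,0])]
        m=(p[:,2]>a)&(p[:,2]<b)&(np.hypot(*(p[:,:2]-g[:2]).T)<38)
        if m.sum()>20: print(n,cam,m.sum(),*np.round(circ(p[m],r,g[:2])[0],1),"rms",round(circ(p[m],r,g[:2])[1],2))
    m=(abs(t[...,2]-g[2])<3)&(np.hypot(*(t[...,:2]-g[:2]).transpose(2,0,1))<30)
    if m.sum(): print("  top disc ctr",np.round(np.median(t[m],0),1),cv2.minEnclosingCircle(t[m][:,:2].astype(np.float32)))
for n,(u0,v0,u1,v1,a,b) in dict(board=(120,240,225,365,7,18),lid=(435,255,535,370,75,86)).items():
    w=t[v0:v1,u0:u1];p=w[(w[...,2]>a)&(w[...,2]<b)]
    print(n,len(p),cv2.minAreaRect(p[:,:2].astype(np.float32)),np.median(p,0))
img=C["top"]["image"];w=img[260:365,440:530].astype(int)
g=(w[...,1]>w[...,2]+40)&(w[...,1]>w[...,0]+30)
n,l,st,ce=cv2.connectedComponentsWithStats(g.astype(np.uint8))
for i in range(1,n):
    if st[i,4]>8: print("catch",ce[i]+[440,260],st[i,4],np.round(np.nanmedian(t[260:365,440:530][l==i],0),1))
w=t[290:338,460:510];m=w[...,2]<70
print("hole px",m.sum(),np.nanmean(w[m],0)); vv,uu=np.nonzero(m); print(uu.mean()+460,vv.mean()+290)
cv2.imwrite("pics/crop.png",cv2.resize(img[195:320,260:420],None,fx=4,fy=4,interpolation=2))
E
```

```text
red [619.2  48.2 159.4]
yel [565.4 -23.8 159.6]
green [627.7 -13.4  61.4]
cruet [ 638.1 -109.   150.8]
black [534.2 -98.4  61.1]
shaker [512.9  58.7  74.1]
board [484.9 319.   11.2]
lid [ 412.5 -246.7   78.4]
hole [ 460.3 -296.    72.7]
bench [429.6 180.1  -0.7]
trayfl [ 4.899e+02 -5.000e+00  2.000e-01]
red top 162 619.7 52.6 rms 2.22
red side 818 617.8 52.8 rms 1.27
  top disc ctr [619.2  51.8 159.9] ((616.6879272460938, 49.61808395385742), 15.158120155334473)
yel top 80 562.5 -22.4 rms 0.19
yel side 787 560.5 -22.3 rms 1.37
  top disc ctr [561.8 -22.  159.6] ((561.4003295898438, -22.465757369995117), 17.294132232666016)
green top 80 630.2 -12.8 rms 3.63
  top disc ctr [629.6 -13.3  61. ] ((630.1171264648438, -13.149423599243164), 24.586334228515625)
cruet top 132 641.1 -108.1 rms 2.1
cruet side 387 639.5 -107.2 rms 1.6
  top disc ctr [ 640.6 -107.7  150.3] ((641.0336303710938, -108.04711151123047), 14.40961742401123)
black top 64 536.0 -99.4 rms 5.45
black side 136 534.5 -98.7 rms 1.87
  top disc ctr [536.2 -98.4  60.5] ((536.2721557617188, -98.91236877441406), 25.60787582397461)
shaker top 24 514.5 61.4 rms 0.63
shaker side 321 512.8 60.6 rms 1.15
  top disc ctr [514.7  62.4  73.5] ((514.6835327148438, 60.61375427246094), 17.89864730834961)
board 6498 ((486.6852111816406, 324.4156494140625), (199.4578857421875, 140.64566040039062), 10.23040771484375) [484.67581049 323.80733178  11.10103063]
lid 5741 ((462.454833984375, -295.5498352050781), (132.1524200439453, 169.88894653320312), 89.73292541503906) [ 458.28912248 -294.87226475   78.66386337]
catch [469.54285714 313.11428571] 35 [ 462.3 -261.9   96. ]
catch [503.79032258 313.48387097] 62 [ 460.2 -325.8   94. ]
hole px 45 [ 463.12726319 -297.38499246   69.24979402]
483.97777777777776 312.4888888888889
```

View pics/crop.png

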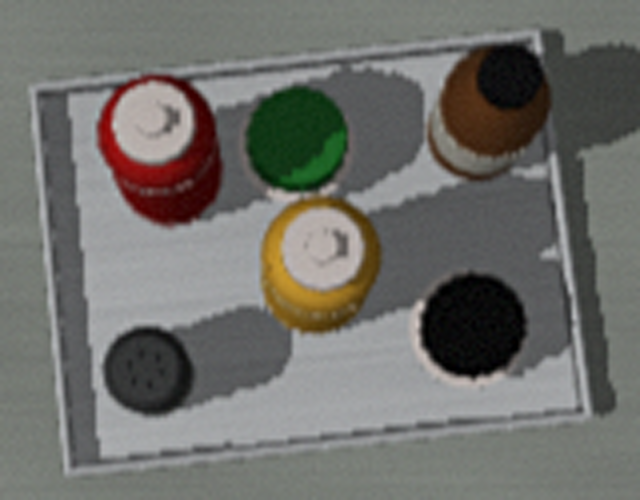

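Crop confirms the cast: green ribbed cap at crop (297,138), between red (155,120), yellow (320,250) and cruet; black pot is at (470,325). The 66 mm spacings check out. Next I check clearances and compute the first move.

```bash
cat > go.py <<'E'
import sys,numpy as np
from cell import env
s=env.state();p=np.array(s["eef_pos"]);y=s["tcp_rot"][2]
a=[float(v) for v in sys.argv[1:]]
d=np.array(a[:3])-p;c,n=np.cos(y),np.sin(y)
t=((y-a[3]+np.pi)%(2*np.pi)-np.pi)
print("t",round(s["t"],1),"p",np.round(p,1),"yaw",round(y,3),"q6",round(s["joints"][5],2),"F",np.round(s["ft_force"],1),"open",round(s["opening"],3))
print("shift m",np.round([(c*d[0]+n*d[1])/1e3,(n*d[0]-c*d[1])/1e3,-d[2]/1e3],4),"turn",round(t,3))
E
python3 - <<'E'
from h import *
c=pickle.load(open("top0.pkl","rb"));t=cloud(c)
for u,v in((308,150),(264,150),(178,185)):print(np.round(np.nanmedian(t[v-3:v+4,u-3:u+4].reshape(-1,3),0)))
y=.1782;o=np.array([486.7,324.4]);ex=np.array([np.cos(y),np.sin(y)])
print(o-45*ex,o+45*ex)
E
python3 go.py 561.5 -22.3 260 .178
```

```text
[757.  34. 158.]
[758. 115. 153.]
[694. 271. 153.]
[442.41260416 316.42337354] [530.98739584 332.37662646]
t 0.1 p [ 275.6 -560.7  214.1] yaw 0.457 q6 -0.11 F [-0.3 -0.  -0.1] open 0.999
shift m [ 0.4941 -0.3571 -0.0459] turn 0.279
```

```bash
python3 -m pendant '[[[1,0.02,-0.015,-0.03,0.02],[1,0.055,-0.04,-0.046,0.06],[1,0.09,-0.065,-0.046,0.1],[1,0.125,-0.09,-0.046,0.14],[1,0.16,-0.115,-0.046,0.18],[1,0.195,-0.14,-0.046,0.22],[1,0.23,-0.166,-0.046,0.25],[1,0.265,-0.191,-0.046,0.279]]]'; python3 go.py 561.5 -22.3 260 .178
```

```text
t: 0.9
eef_pos: [429.7, -270.9, 260.5]
tcp_rot: [-3.141, 0.0, 0.176]
ft_force: [0.5, -0.6, 0.3]
opening: 0.996
t 0.9 p [ 429.7 -270.9  260.5] yaw 0.176 q6 0.7 F [ 0.5 -0.6  0.3] open 0.996
shift m [ 0.1734 -0.2216  0.0005] turn -0.002
```

```bash
python3 -m pendant '[[[1,0.025,-0.032,0,0],[1,0.053,-0.068,0,0],[1,0.081,-0.104,0,0],[1,0.11,-0.14,0,0],[1,0.138,-0.176,0,0],[1,0.16,-0.204,0,0],[1,0.1734,-0.2216,0,0],[1,0.1734,-0.2216,0,0]]]'; python3 go.py 561.5 -22.3 93 .178
python3 - <<'E'
from h import *
from cell import env
s=env.state();c=env.read_camera("wrist");cv2.imwrite("pics/w1.png",c["image"])
from scipy.spatial.transform import Rotation as Ro
T=np.eye(4);T[:3,:3]=Ro.from_euler("xyz",s["tcp_rot"]).as_matrix();T[:3,3]=s["eef_pos"]
W=cloud(c,T@np.array(c["tool_from_camera"]))
p=W.reshape(-1,3);p=p[np.isfinite(p[:,0])]
for n,g,r,a,b in(("yel",(561.5,-22.3),27.5,40,122),("red",(618.5,52.6),27.5,40,122),("green",(629.8,-13),25,35,56)):
    m=(p[:,2]>a)&(p[:,2]<b)&(np.hypot(*(p[:,:2]-g).T)<38)
    if m.sum()>20:print(n,m.sum(),circ(p[m],r,g))
    k=(p[:,2]>150 if r>26 else (abs(p[:,2]-61)<4))&(np.hypot(*(p[:,:2]-g).T)<32)
    if k.sum()>20:print(" top",np.median(p[k],0),k.sum(),cv2.minEnclosingCircle(p[k][:,:2].astype(np.float32)))
E
```

```text
t: 1.7
eef_pos: [561.4, -21.6, 260.1]
tcp_rot: [-3.141, 0.001, 0.181]
ft_force: [-1.0, -0.8, 0.3]
opening: 0.998
t 1.7 p [561.4 -21.6 260.1] yaw 0.181 q6 1.23 F [-1.  -0.8  0.3] open 0.998
shift m [-0.      0.0007  0.1671] turn 0.003
yel 602 (array([562.6483036, -22.7060978]), np.float64(0.15381924831247454))
 top [586.80264    -18.61819955 374.02961071] 17916 ((570.9445190429688, -21.32135581970215), 26.276636123657227)
red 408 (array([620.0721555 ,  52.49944852]), np.float64(0.13863999530352672))
 top [621.03018537  51.23224597 156.42150618] 2065 ((620.2680053710938, 51.972896575927734), 18.413150787353516)
 top [631.77053017 -13.23176222  62.53677586] 2118 ((631.188720703125, -13.329475402832031), 25.701324462890625)
```

```bash
python3 -m pendant '[[[1,0.001,0.001,0.025,0],[1,0.001,0.001,0.06,0],[1,0.001,0.001,0.095,0],[1,0.001,0.001,0.13,0],[1,0.001,0.001,0.155,0],[1,0.001,0.001,0.166,0],[1,0.001,0.001,0.166,0],[0,0.001,0.001,0.166,0]]]'; python3 -m pendant '[[[0,0,0,0,0],[0,0,0,0,0],[0,0,0,0,0],[0,0,0,0,0],[0,0,0,-0.008,0],[0,0,0,-0.025,0],[0,0,0,-0.05,0],[0,0,0,-0.075,0]]]'; python3 go.py 442.4 316.4 215 .178
```

```text
t: 2.55
eef_pos: [562.3, -25.2, 95.6]
tcp_rot: [3.141, -0.001, 0.177]
ft_force: [0.5, 0.0, 0.8]
opening: 0.963
t: 3.35
eef_pos: [561.6, -24.6, 170.7]
tcp_rot: [-3.141, 0.001, 0.178]
ft_force: [0.5, -0.7, -1.2]
opening: 0.57
t 3.4 p [561.6 -24.6 170.7] yaw 0.178 q6 1.23 F [ 0.5 -0.7 -1.2] open 0.57
shift m [-0.057  -0.3567 -0.0443] turn -0.0
```

```bash
python3 -m pendant '[[[0,0,0,-0.02,0],[0,0,-0.005,-0.04,0],[0,-0.002,-0.02,-0.045,0],[0,-0.006,-0.045,-0.045,0],[0,-0.012,-0.08,-0.045,0],[0,-0.018,-0.115,-0.045,0],[0,-0.025,-0.155,-0.045,0],[0,-0.031,-0.195,-0.045,0]]]'; python3 -m pendant '[[[0,-0.006,-0.04,0,0],[0,-0.012,-0.075,0,0],[0,-0.018,-0.11,0,0],[0,-0.022,-0.137,0,0],[0,-0.025,-0.154,0,0],[0,-0.026,-0.161,0,0],[0,-0.026,-0.1617,0,0],[0,-0.026,-0.1617,0,0]]]';python3 go.py 442.4 316.4 107 .178
```

```text
t: 4.15
eef_pos: [495.3, 163.6, 214.1]
tcp_rot: [-3.142, 0.001, 0.178]
ft_force: [0.8, -0.2, -1.4]
opening: 0.571
t: 4.95
eef_pos: [442.6, 316.0, 214.4]
tcp_rot: [3.141, 0.0, 0.178]
ft_force: [-0.3, -0.0, -1.9]
opening: 0.571
t 5.0 p [442.6 316.  214.4] yaw 0.178 q6 1.89 F [-0.3 -0.  -1.9] open 0.571
shift m [-1.000e-04 -5.000e-04  1.074e-01] turn -0.0
```

```bash
python3 -m pendant '[[[0,0,0,0.02,0],[0,0,0,0.045,0],[0,0,0,0.07,0],[0,0,0,0.09,0],[0,0,0,0.1,0],[0,0,0,0.105,0],[0,0,0,0.1075,0],[0,0,0,0.1085,0]]]'; python3 go.py 442.4 316.4 105.5 .178
```

```text
t: 5.75
eef_pos: [443.9, 316.8, 108.6]
tcp_rot: [-3.14, -0.004, 0.178]
ft_force: [-6.5, -1.8, 27.8]
opening: 0.569
t 5.8 p [443.9 316.8 108.6] yaw 0.178 q6 1.89 F [-6.5 -1.8 27.8] open 0.569
shift m [-0.0015  0.0001  0.0031] turn -0.0
```

```bash
python3 -m pendant '[[[0,0,0,-0.0025,0],[0,0,0,-0.0025,0],[0.8,0,0,-0.0025,0],[1,0,0,-0.0025,0],[1,0,0,-0.0025,0],[1,0,0,-0.0025,0],[1,0,0,-0.03,0],[1,0,0,-0.08,0]]]'; python3 go.py 620 52.5 270 .178
```

```text
t: 6.55
eef_pos: [441.6, 315.6, 184.4]
tcp_rot: [3.139, 0.006, 0.178]
ft_force: [0.2, -0.1, 0.7]
opening: 0.986
t 6.5 p [441.6 315.6 184.4] yaw 0.178 q6 1.89 F [ 0.2 -0.1  0.7] open 0.986
shift m [ 0.1291  0.2905 -0.0856] turn -0.0
```

```bash
python3 -m pendant '[[[1,0,0,-0.045,0],[1,0.004,0.008,-0.08,0],[1,0.018,0.04,-0.085,0],[1,0.036,0.08,-0.085,0],[1,0.054,0.122,-0.085,0],[1,0.073,0.164,-0.085,0],[1,0.091,0.206,-0.085,0],[1,0.107,0.242,-0.085,0]]]'; python3 -m pendant '[[[1,0.014,0.03,0,0],[1,0.0205,0.045,0,0],[1,0.022,0.048,0,0],[1,0.022,0.048,0.025,0],[1,0.022,0.048,0.06,0],[1,0.022,0.048,0.095,0],[1,0.022,0.048,0.12,0],[1,0.022,0.048,0.13,0]]]'; python3 go.py 620 52.5 95 .178
python3 - <<'E'
from h import *
from cell import env
c=env.read_camera("side");cv2.imwrite("pics/s1.png",c["image"][180:480])
W=cloud(c).reshape(-1,3);m=(W[:,2]>60)&(W[:,2]<125)&(np.hypot(W[:,0]-442,W[:,1]-316)<38);print(m.sum(),circ(W[m],27.5,(442,316)))
E
```

```text
t: 7.35
eef_pos: [591.8, 95.0, 271.0]
tcp_rot: [3.141, 0.0, 0.177]
ft_force: [0.1, -0.4, 0.6]
opening: 0.998
t: 8.15
eef_pos: [619.4, 55.1, 139.0]
tcp_rot: [-3.141, 0.003, 0.179]
ft_force: [0.3, -1.1, 0.3]
opening: 1.0
t 8.2 p [619.4  55.1 139. ] yaw 0.179 q6 1.37 F [ 0.3 -1.1  0.3] open 1.0
shift m [0.0001 0.0027 0.044 ] turn 0.001
777 (array([442.31160219, 317.14770369]), np.float64(0.752147208317303))
```

View pics/s1.png

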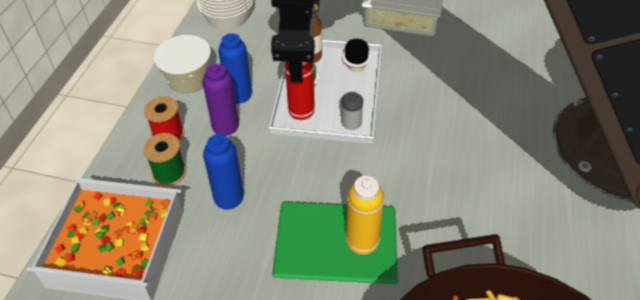

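The yellow bottle stands upright on the board (363,215), and the gripper is over the red one at (300,80).

```bash
python3 -m pendant '[[[1,0,0.0025,0.02,0],[1,0,0.0025,0.036,0],[1,0,0.0025,0.044,0],[1,0,0.0025,0.044,0],[1,0,0.0025,0.044,0],[0,0,0.0025,0.044,0],[0,0,0.0025,0.044,0],[0,0,0.0025,0.044,0]]]'; python3 -m pendant '[[[0,0,0,0,0],[0,0,0,0,0],[0,0,0,-0.004,0],[0,0,0,-0.015,0],[0,0,0,-0.04,0],[0,0,0,-0.07,0],[0,0,0,-0.1,0],[0,0,0,-0.12,0]]]'; python3 go.py 531 332.4 215 .178
```

```text
t: 9.0
eef_pos: [621.6, 51.3, 97.6]
tcp_rot: [3.141, -0.001, 0.178]
ft_force: [0.2, 1.2, -0.8]
opening: 0.805
t: 9.8
eef_pos: [621.7, 51.3, 220.0]
tcp_rot: [3.141, -0.002, 0.178]
ft_force: [-0.0, -0.7, -2.9]
opening: 0.573
t 9.8 p [621.7  51.3 220. ] yaw 0.178 q6 1.37 F [-0.  -0.7 -2.9] open 0.573
shift m [-0.0395 -0.2927  0.005 ] turn -0.0
```

```bash
python3 -m pendant '[[[0,-0.001,-0.01,0,0],[0,-0.005,-0.035,0,0],[0,-0.01,-0.07,0,0],[0,-0.015,-0.11,0,0],[0,-0.02,-0.15,0,0],[0,-0.026,-0.19,0,0],[0,-0.031,-0.228,0,0],[0,-0.035,-0.258,0,0]]]'; python3 -m pendant '[[[0,-0.003,-0.021,0,0],[0,-0.0042,-0.032,0,0],[0,-0.0045,-0.0345,0,0],[0,-0.0045,-0.0345,0.02,0],[0,-0.0045,-0.0345,0.05,0],[0,-0.0045,-0.0345,0.08,0],[0,-0.0045,-0.0345,0.095,0],[0,-0.0045,-0.0345,0.1,0]]]';python3 go.py 531 332.4 109 .178
```

```text
t: 10.6
eef_pos: [539.5, 301.3, 215.9]
tcp_rot: [3.141, 0.002, 0.179]
ft_force: [-0.3, -0.1, -3.0]
opening: 0.576
t: 11.4
eef_pos: [530.4, 330.8, 115.0]
tcp_rot: [3.14, 0.003, 0.177]
ft_force: [-0.5, 0.5, -4.0]
opening: 0.577
t 11.4 p [530.4 330.8 115. ] yaw 0.177 q6 1.85 F [-0.5  0.5 -4. ] open 0.577
shift m [ 0.0009 -0.0015  0.006 ] turn -0.001
```

```bash
python3 -m pendant '[[[0,0,0,0.0015,0],[0,0,0,0.003,0],[0,0,0,0.004,0],[0,0,0,0.005,0],[0,0,0,0.006,0],[0,0,0,0.006,0],[0,0,0,0.006,0],[0,0,0,0.006,0]]]';python3 go.py 531 332.4 109 .178
```

```text
t: 12.2
eef_pos: [530.8, 332.2, 111.1]
tcp_rot: [3.142, -0.0, 0.178]
ft_force: [-1.0, 0.6, -3.5]
opening: 0.576
t 12.2 p [530.8 332.2 111.1] yaw 0.178 q6 1.85 F [-1.   0.6 -3.5] open 0.576
shift m [ 0.0002 -0.0002  0.0021] turn -0.0
```

```bash
python3 -m pendant '[[[0,0,0,0.001,0],[0,0,0,0.0015,0],[0,0,0,0.002,0],[0,0,0,0.0025,0],[0,0,0,0.003,0],[0,0,0,0.003,0],[0,0,0,0.003,0],[0,0,0,0.003,0]]]';python3 go.py 531 332.4 109 .178
```

```text
t: 13.0
eef_pos: [531.2, 332.3, 108.9]
tcp_rot: [-3.141, -0.001, 0.178]
ft_force: [-0.5, -0.6, 6.5]
opening: 0.576
t 13.0 p [531.2 332.3 108.9] yaw 0.178 q6 1.85 F [-0.5 -0.6  6.5] open 0.576
shift m [-0.0001 -0.0001 -0.0001] turn -0.0
```

Contact. Release, retract, and go towards the green pot.

```bash
python3 -m pendant '[[[1,0,0,0,0],[1,0,0,0,0],[1,0,0,0,0],[1,0,0,0,0],[1,0,0,-0.015,0],[1,0,0,-0.05,0],[1,0,0,-0.09,0],[1,0,0,-0.13,0]]]';python3 go.py 631 -13.2 240 1.57
```

```text
t: 13.8
eef_pos: [530.6, 332.1, 239.3]
tcp_rot: [3.141, 0.001, 0.178]
ft_force: [0.5, -0.4, 0.5]
opening: 0.995
t 13.8 p [530.6 332.1 239.3] yaw 0.178 q6 1.85 F [ 0.5 -0.4  0.5] open 0.995
shift m [ 0.0378  0.3576 -0.0007] turn -1.392
```

```bash
python3 -m pendant '[[[1,0.002,0.02,0,-0.1],[1,0.007,0.06,0,-0.24],[1,0.012,0.11,0,-0.38],[1,0.017,0.16,0,-0.52],[1,0.022,0.21,0,-0.66],[1,0.027,0.255,0,-0.8],[1,0.031,0.295,0,-0.93],[1,0.034,0.325,0,-1.06]]]';python3 go.py 631 -13.2 160 1.4
```

```text
t: 14.6
eef_pos: [622.2, 15.6, 238.0]
tcp_rot: [3.141, 0.0, 1.242]
ft_force: [1.7, 0.1, 1.0]
opening: 1.004
t 14.6 p [622.2  15.6 238. ] yaw 1.242 q6 0.25 F [1.7 0.1 1. ] open 1.004
shift m [-0.0244  0.0177  0.078 ] turn -0.158
```

```bash
python3 -m pendant '[[[1,-0.008,0.006,0.015,-0.06],[1,-0.017,0.013,0.04,-0.12],[1,-0.0235,0.0172,0.06,-0.157],[1,-0.0245,0.0177,0.075,-0.158],[1,-0.0245,0.0177,0.078,-0.158],[1,-0.0245,0.0177,0.078,-0.158],[1,-0.0245,0.0177,0.078,-0.158],[1,-0.0245,0.0177,0.078,-0.158]]]'
python3 - <<'E'
from h import *
from cell import env
s=env.state();c=env.read_camera("wrist");cv2.imwrite("pics/w2.png",c["image"])
from scipy.spatial.transform import Rotation as Ro
T=np.eye(4);T[:3,:3]=Ro.from_euler("xyz",s["tcp_rot"]).as_matrix();T[:3,3]=s["eef_pos"]
W=cloud(c,T@np.array(c["tool_from_camera"]));p=W.reshape(-1,3)
k=(abs(p[:,2]-61)<4)&(np.hypot(*(p[:,:2]-(631,-13)).T)<32);print(k.sum(),np.median(p[k],0),cv2.minEnclosingCircle(p[k][:,:2].astype(np.float32)))
for i in("side","top"):
    c=env.read_camera(i);W=cloud(c).reshape(-1,3)
    for g in((442,317),(531,332)):
        m=(W[:,2]>60)&(W[:,2]<125)&(np.hypot(W[:,0]-g[0],W[:,1]-g[1])<38);print(i,m.sum(),circ(W[m],27.5,g))
E
python3 go.py 631 -13.2 34 1.4
```

```text
t: 15.4
eef_pos: [630.8, -10.4, 161.1]
tcp_rot: [3.14, -0.0, 1.396]
ft_force: [-0.6, 0.9, 0.3]
opening: 1.002
3140 [631.37341378 -12.25707005  62.55395638] ((631.1704711914062, -13.815655708312988), 25.905820846557617)
side 786 (array([442.27031728, 317.17219155]), np.float64(0.7069555656275425))
side 778 (array([527.72338615, 333.53146476]), np.float64(0.7297767046087485))
top 326 (array([443.87636704, 317.29933959]), np.float64(0.4038821996401119))
top 337 (array([529.44831834, 333.66707912]), np.float64(0.45117115994118634))
t 15.6 p [630.6 -10.5 160.7] yaw 1.396 q6 0.05 F [ 0.3  0.4 -0.4] open 1.002
shift m [-0.0026  0.0008  0.1267] turn -0.004
```

View pics/w2.png

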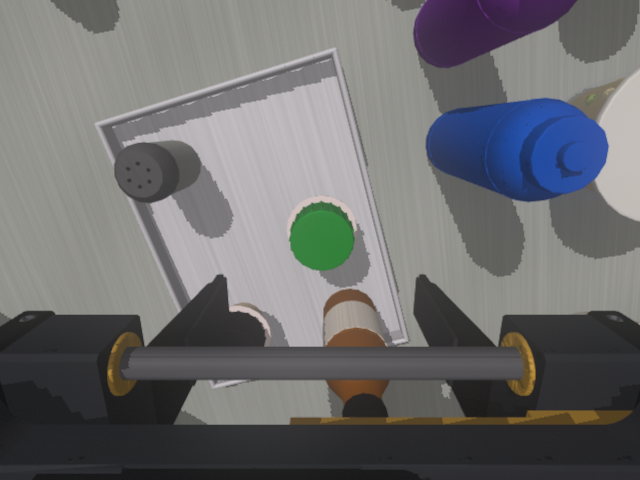

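The green cap is at (322,235), centred between the fingers, with the cruet and blue bottle clear. Both bottles are upright on the board. I go down to the cap.

```bash
python3 -m pendant '[[[1,-0.002,0.0005,0.015,0],[1,-0.0028,0.0008,0.04,0],[1,-0.0028,0.0008,0.07,0],[1,-0.0028,0.0008,0.095,0],[1,-0.0028,0.0008,0.115,0],[1,-0.0028,0.0008,0.123,0],[1,-0.0028,0.0008,0.125,0],[1,-0.0028,0.0008,0.125,0]]]';python3 go.py 631.2 -13.4 35 1.4
```

```text
t: 16.35
eef_pos: [631.1, -13.6, 35.8]
tcp_rot: [3.141, 0.0, 1.396]
ft_force: [0.2, 0.3, 0.2]
opening: 0.998
t 16.4 p [631.1 -13.6  35.8] yaw 1.396 q6 0.05 F [0.2 0.3 0.2] open 0.998
shift m [0.0002 0.     0.0008] turn -0.004
```

```bash
python3 -m pendant '[[[0,0,0,0.001,0],[0,0,0,0.001,0],[0,0,0,0.001,0],[0,0,0,0.001,0],[0,0,0,0.001,0],[0,0,0,0.001,0],[0,0,0,0.001,0],[0,0,0,0.001,0]]]';python3 go.py 631.2 -13.4 35 1.4;python3 -m pendant '[[[0,0,0,-0.005,0],[0,0,0,-0.02,0],[0,0,0,-0.05,0],[0,0,0,-0.085,0],[0,0,0,-0.125,0],[0,0,0,-0.155,0],[0,0,0,-0.165,0],[0,0,0,-0.165,0]]]';python3 go.py 461.5 -295.5 200 1.57
```

```text
t: 17.15
eef_pos: [630.8, -13.6, 34.2]
tcp_rot: [3.142, 0.0, 1.396]
ft_force: [-0.1, 0.6, 1.3]
opening: 0.52
t 17.1 p [630.8 -13.6  34.2] yaw 1.396 q6 0.05 F [-0.1  0.6  1.3] open 0.52
shift m [ 0.0002  0.0004 -0.0008] turn -0.004
t: 17.95
eef_pos: [631.1, -13.6, 200.9]
tcp_rot: [3.139, -0.0, 1.396]
ft_force: [0.6, -0.9, -1.1]
opening: 0.523
t 17.9 p [631.1 -13.6 200.9] yaw 1.396 q6 0.05 F [ 0.6 -0.9 -1.1] open 0.523
shift m [-0.3072 -0.1179  0.0009] turn -0.174
```

```bash
python3 -m pendant '[[[0,-0.02,-0.007,0,-0.02],[0,-0.058,-0.02,0,-0.04],[0,-0.098,-0.034,0,-0.06],[0,-0.14,-0.048,0,-0.09],[0,-0.182,-0.063,0,-0.12],[0,-0.224,-0.077,0,-0.14],[0,-0.266,-0.091,0,-0.16],[0,-0.306,-0.104,0,-0.174]]]';python3 -m pendant '[[[0,-0.03,-0.007,0,0],[0,-0.05,-0.011,0,0],[0,-0.06,-0.014,0,0],[0,-0.06,-0.014,0,0],[0,-0.06,-0.014,0,0],[0,-0.06,-0.014,0,0],[0,-0.06,-0.014,0,0],[0,-0.06,-0.014,0,0]]]'
python3 - <<'E'
from h import *
from cell import env
s=env.state();c=env.read_camera("wrist");cv2.imwrite("pics/w3.png",c["image"])
pickle.dump((s,c),open("w3.pkl","wb"))
E
python3 go.py 461.5 -295.5 200 1.57
```

```text
t: 18.75
eef_pos: [473.4, -297.8, 197.4]
tcp_rot: [-3.139, -0.002, 1.57]
ft_force: [0.3, 0.5, 0.4]
opening: 0.521
t: 19.55
eef_pos: [461.3, -356.1, 199.2]
tcp_rot: [3.141, 0.0, 1.571]
ft_force: [-0.6, -0.6, 0.1]
opening: 0.524
t 19.6 p [ 461.3 -356.2  199.3] yaw 1.571 q6 -0.77 F [-0.  -0.5 -0.9] open 0.525
shift m [ 0.0607  0.0002 -0.0007] turn 0.001
```

View pics/w3.png

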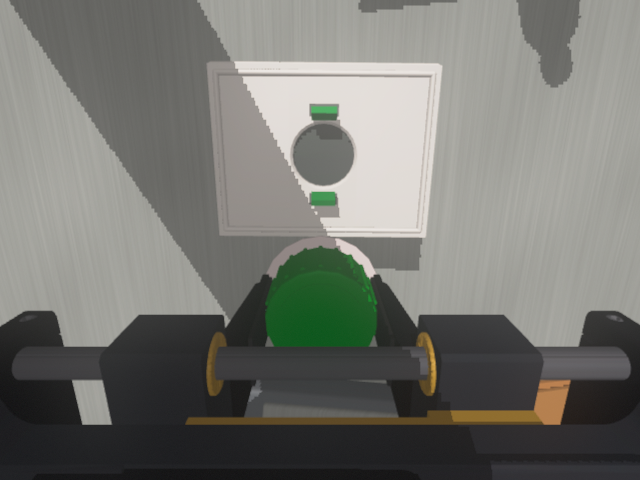

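The pot is held upright, and the hole is fully visible at (323,153) with catches at (323,109) and (323,198).

Run:
```python
from h import *
from scipy.spatial.transform import Rotation as Ro
s,c=pickle.load(open("w3.pkl","rb"))
T=np.eye(4);T[:3,:3]=Ro.from_euler("xyz",s["tcp_rot"]).as_matrix();T[:3,3]=s["eef_pos"]
M=T@np.array(c["tool_from_camera"]);W=cloud(c,M)
def ray(u,v,z):
    d=M[:3,:3]@[(u-c["cx"])/c["fx"],(v-c["cy"])/c["fy"],1];return M[:3,3]+d*(z-M[2,3])/d[2]
print("lid z",np.nanmedian(W[90:220,380:410][...,2]))
w=W[115:190,280:366];hole=(w[...,2]<70).astype(np.uint8)
n,l,st,ce=cv2.connectedComponentsWithStats(hole);i=1+st[1:,4].argmax()
cn=max(cv2.findContours((l==i).astype(np.uint8),0,cv2.CHAIN_APPROX_NONE)[0],key=len)[:,0]+[280,115]
p=np.array([ray(u,v,80) for u,v in cn]);print("hole",st[i],cv2.minEnclosingCircle(p[:,:2].astype(np.float32)),cv2.fitEllipse(p[:,:2].astype(np.float32)))
q=W.reshape(-1,3);q=q[(abs(q[:,2]-80)<4)&(q[:,1]>-375)&(q[:,1]<-220)];print("lid",cv2.minAreaRect(q[:,:2].astype(np.float32)))
im=c["image"].astype(int);g=((im[...,1]>im[...,2]+40)&(im[...,1]>im[...,0]+30)).astype(np.uint8);g[215:]=0
n,l,st,ce=cv2.connectedComponentsWithStats(g)
for i in range(1,n):
    if st[i,4]>30:print("catch",np.nanmedian(W[l==i],0))
m=(im[...,1]>im[...,2]+40)&(np.arange(480)[:,None]>235)&(np.arange(480)[:,None]<345);k=W[m];k=k[k[:,2]>np.nanpercentile(k[:,2],60)-3]
print("cap",np.median(k,0),cv2.minEnclosingCircle(k[:,:2].astype(np.float32)))
```

```text
lid z 80.3980278637849Traceback (most recent call last):
  File "<stdin>", line 10, in <module>
ValueError: attempt to get argmax of an empty sequence
```

Run:
```python
from h import *
from scipy.spatial.transform import Rotation as Ro
s,c=pickle.load(open("w3.pkl","rb"))
T=np.eye(4);T[:3,:3]=Ro.from_euler("xyz",s["tcp_rot"]).as_matrix();T[:3,3]=s["eef_pos"]
M=T@np.array(c["tool_from_camera"]);W=cloud(c,M)
def ray(u,v,z):
    d=M[:3,:3]@[(u-c["cx"])/c["fx"],(v-c["cy"])/c["fy"],1];return M[:3,3]+d*(z-M[2,3])/d[2]
print("px",W[153,323])
im=c["image"].astype(int);gr=im.sum(2)/3
print(gr[153,280:366:6])
w=W[115:190,280:366];hole=(~(w[...,2]>77)).astype(np.uint8)
n,l,st,ce=cv2.connectedComponentsWithStats(hole);i=l[38,43]
cn=max(cv2.findContours((l==i).astype(np.uint8),0,cv2.CHAIN_APPROX_NONE)[0],key=len)[:,0]+[280,115]
p=np.array([ray(u,v,80) for u,v in cn]);print("hole",i,st[i],cv2.minEnclosingCircle(p[:,:2].astype(np.float32)),cv2.fitEllipse(p[:,:2].astype(np.float32)))
q=W.reshape(-1,3);q=q[(abs(q[:,2]-80)<4)&(q[:,1]>-375)&(q[:,1]<-220)];print("lid",cv2.minAreaRect(q[:,:2].astype(np.float32)))
g=((im[...,1]>im[...,2]+40)&(im[...,1]>im[...,0]+30)).astype(np.uint8);g[215:]=0
n,l,st,ce=cv2.connectedComponentsWithStats(g)
for i in range(1,n):
    if st[i,4]>30:print("catch",np.nanmedian(W[l==i],0))
m=(im[...,1]>im[...,2]+40)&(np.arange(480)[:,None]>235)&(np.arange(480)[:,None]<345);k=W[m];k=k[k[:,2]>np.nanpercentile(k[:,2],60)-3]
print("cap",np.median(k,0),cv2.minEnclosingCircle(k[:,:2].astype(np.float32)))
```

```text
px [ 463.52156956 -294.84235803   74.32189406]
[148.33333333 219.66666667 157.         110.         110.33333333
 110.33333333 109.33333333 110.33333333 112.33333333 112.
 112.66666667 113.33333333 115.         220.33333333 220.66666667]
hole 3 [  13    9   61   63 3005] ((463.8394775390625, -296.5569763183594), 24.15420913696289) ((463.34161376953125, -296.4474792480469), (46.6224479675293, 46.67755126953125), 37.60270309448242)
lid ((463.28778076171875, -296.79498291015625), (130.6100311279297, 170.7070770263672), 89.34992218017578)
catch [ 463.46597069 -263.08379876   98.39530779]
catch [ 463.3866632  -326.39298611   96.41462728]
cap [ 461.3166849  -350.46717719  227.65076045] ((461.5020446777344, -355.1670837402344), 24.746246337890625)
```

```bash
python3 -m pendant '[[[0,0.01,0.0005,0,0],[0,0.03,0.0012,0,0],[0,0.05,0.002,0,0],[0,0.0592,0.002,0.005,0],[0,0.0592,0.002,0.025,0],[0,0.0592,0.002,0.045,0],[0,0.0592,0.002,0.055,0],[0,0.0592,0.002,0.055,0]]]'; python3 -m pendant '[[[0,0,0,0,0],[0,0,0,0,0],[0,0,0,0,0],[0,0,0,0,0],[0,0,0,0,0],[0,0,0,0,0],[0,0,0,0,0],[0,0,0,0,0]]]';python3 go.py 463.3 -296.8 107 1.571
```

```text
t: 20.4
eef_pos: [462.8, -296.8, 143.0]
tcp_rot: [-3.14, -0.001, 1.57]
ft_force: [0.5, -0.3, -0.3]
opening: 0.519
t: 21.2
eef_pos: [463.1, -297.6, 144.1]
tcp_rot: [3.142, 0.0, 1.57]
ft_force: [-0.2, 0.5, -0.2]
opening: 0.524
t 21.2 p [ 463.1 -297.6  144.1] yaw 1.57 q6 -0.69 F [-0.2  0.5 -0.2] open 0.524
shift m [0.0008 0.0002 0.0371] turn -0.001
```

```bash
python3 -m pendant '[[[0,0.0006,0,0.01,0],[0,0.0006,0,0.02,0],[0,0.0006,0,0.028,0],[0,0.0006,0,0.033,0],[0,0.0006,0,0.036,0],[0,0.0006,0,0.038,0],[0,0.0006,0,0.038,0],[0,0.0006,0,0.038,0]]]'; python3 go.py 463.3 -296.8 88 1.571
```

```text
t: 22.0
eef_pos: [463.2, -297.0, 106.4]
tcp_rot: [3.141, 0.0, 1.57]
ft_force: [0.4, -0.1, 0.5]
opening: 0.52
t 22.0 p [ 463.2 -297.   106.4] yaw 1.57 q6 -0.69 F [ 0.4 -0.1  0.5] open 0.52
shift m [0.0002 0.0001 0.0184] turn -0.001
```

Cup is in the hole, no forces. Pressing slowly.

```bash
python3 -m pendant '[[[0,0,0,0.002,0],[0,0,0,0.004,0],[0,0,0,0.006,0],[0,0,0,0.008,0],[0,0,0,0.01,0],[0,0,0,0.012,0],[0,0,0,0.014,0],[0,0,0,0.015,0]]]'; python3 go.py 463.3 -296.8 88 1.571
```

```text
t: 22.8
eef_pos: [463.4, -297.0, 91.5]
tcp_rot: [3.141, 0.001, 1.57]
ft_force: [-1.2, 2.1, 10.0]
opening: 0.524
t 22.8 p [ 463.4 -297.    91.5] yaw 1.57 q6 -0.69 F [-1.2  2.1 10. ] open 0.524
shift m [ 0.0002 -0.0001  0.0035] turn -0.001
```

```bash
python3 -m pendant '[[[0,0,0,0.001,0],[0,0,0,0.002,0],[0,0,0,0.003,0],[0,0,0,0.004,0],[0,0,0,0.0045,0],[0,0,0,0.005,0],[0,0,0,0.005,0],[0,0,0,0.005,0]]]'; python3 go.py 463.3 -296.8 88 1.571
```

```text
t: 23.6
eef_pos: [463.1, -297.0, 88.0]
tcp_rot: [3.141, 0.001, 1.57]
ft_force: [-6.4, 5.4, 26.7]
opening: 0.521
t 23.6 p [ 463.1 -297.    88. ] yaw 1.57 q6 -0.69 F [-6.4  5.4 26.7] open 0.521
shift m [0.0002 0.0002 0.    ] turn -0.001
```

```bash
python3 -m pendant '[[[0,0,0,-0.0015,0],[1,0,0,-0.0015,0],[1,0,0,-0.0015,0],[1,0,0,-0.0015,0],[1,0,0,-0.0015,0],[1,0,0,-0.02,0],[1,0,0,-0.06,0],[1,0,0,-0.1,0]]]'; python3 -m pendant '[[[1,-0.02,0,-0.02,0],[1,-0.05,0,-0.03,0],[1,-0.06,0,-0.03,0],[1,-0.06,0,-0.03,0],[1,-0.06,0,-0.03,0],[1,-0.06,0,-0.03,0],[1,-0.06,0,-0.03,0],[1,-0.06,0,-0.03,0]]]'
python3 - <<'E'
from h import *
from cell import env
from scipy.spatial.transform import Rotation as Ro
s=env.state();c=env.read_camera("wrist");cv2.imwrite("pics/w4.png",cv2.resize(c["image"][60:300,200:450],None,fx=3,fy=2.4))
T=np.eye(4);T[:3,:3]=Ro.from_euler("xyz",s["tcp_rot"]).as_matrix();T[:3,3]=s["eef_pos"]
W=cloud(c,T@np.array(c["tool_from_camera"]));p=W.reshape(-1,3)
k=p[(abs(p[:,2]-116)<6)&(np.hypot(*(p[:,:2]-(463,-297)).T)<30)];print(len(k),np.median(k,0),cv2.minEnclosingCircle(k[:,:2].astype(np.float32)))
d=k[np.hypot(*(k[:,:2]-(463.4,-296.6)).T)<21];A=np.c_[d[:,:2]-d[:,:2].mean(0),np.ones(len(d))];print("plane",np.linalg.lstsq(A,d[:,2],rcond=None)[0])
q=p[(abs(p[:,2]-80)<5)&(abs(p[:,1]+297)<60)&(abs(p[:,0]-463)<80)&(abs(p[:,0]-463)>40)];print("lid z",np.median(q[:,2]))
E
python3 go.py 531 332.4 240 .178
```

```text
t: 24.4
eef_pos: [462.8, -296.7, 186.7]
tcp_rot: [-3.14, -0.001, 1.57]
ft_force: [0.1, 0.4, 0.1]
opening: 0.993
t: 25.2
eef_pos: [463.1, -356.4, 216.0]
tcp_rot: [-3.141, -0.0, 1.57]
ft_force: [0.1, 0.1, 0.5]
opening: 1.0
3754 [ 463.67507646 -296.68289623  116.56233937] ((463.49285888671875, -297.67584228515625), 25.798749923706055)
plane [-2.69717559e-04 -2.70083393e-03  1.16707112e+02]
lid z 80.52574161936803
t 25.2 p [ 463.1 -356.5  216.1] yaw 1.57 q6 -0.77 F [-0.6 -0.5 -0.3] open 0.999
shift m [ 0.6889  0.0675 -0.0239] turn 1.392
```

View pics/w4.png

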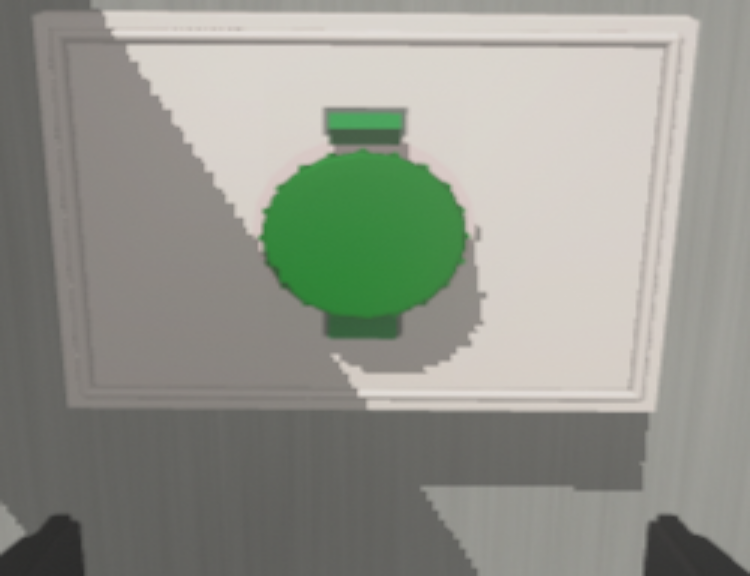

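Pot home: cap top is 36.2 mm above the lid (36 expected), level and centred; both catches (365,120 and 365,325) are over the collar. Back for the red bottle.

```bash
python3 -m pendant '[[[1,0.015,0.0015,-0.02,0.08],[1,0.05,0.005,-0.05,0.2],[1,0.09,0.009,-0.06,0.32],[1,0.13,0.013,-0.06,0.45],[1,0.17,0.017,-0.06,0.58],[1,0.21,0.021,-0.06,0.71],[1,0.25,0.025,-0.06,0.84],[1,0.29,0.029,-0.06,0.97]]]'; python3 go.py 530 333 240 .178
```

```text
t: 26.05
eef_pos: [492.2, -65.2, 276.3]
tcp_rot: [3.141, -0.0, 0.594]
ft_force: [1.2, 0.2, -0.0]
opening: 0.998
t 26.1 p [492.2 -65.2 276.3] yaw 0.594 q6 0.71 F [ 1.2  0.2 -0. ] open 0.998
shift m [ 0.2544 -0.3087  0.0363] turn 0.416
```

```bash
python3 -m pendant '[[[1,0.025,-0.03,0,0.08],[1,0.054,-0.065,0,0.18],[1,0.084,-0.102,0,0.28],[1,0.114,-0.139,0,0.38],[1,0.145,-0.176,0,0.416],[1,0.177,-0.215,0,0.416],[1,0.208,-0.253,0,0.416],[1,0.235,-0.285,0,0.416]]]'; python3 -m pendant '[[[1,0.0,0.0,0,0],[1,0,0,0,0],[1,0,0,0,0],[1,0,0,0,0],[1,0,0,0,0],[1,0,0,0,0],[1,0,0,0,0],[1,0,0,0,0]]]';python3 go.py 530 333 109 .178
```

```text
t: 26.85
eef_pos: [524.9, 303.6, 276.1]
tcp_rot: [-3.142, -0.0, 0.185]
ft_force: [2.1, 0.1, 0.4]
opening: 0.999
t: 27.65
eef_pos: [525.5, 300.8, 276.2]
tcp_rot: [3.142, -0.0, 0.183]
ft_force: [-0.5, 0.1, -0.3]
opening: 1.0
t 27.6 p [525.5 300.8 276.2] yaw 0.183 q6 1.8 F [-0.5  0.1 -0.3] open 1.0
shift m [ 0.0103 -0.0309  0.1672] turn 0.005
```

```bash
python3 -m pendant '[[[1,0.005,-0.015,0,0],[1,0.01,-0.03,0,0.005],[1,0.0103,-0.031,0.005,0.005],[1,0.0103,-0.031,0.03,0.005],[1,0.0103,-0.031,0.07,0.005],[1,0.0103,-0.031,0.11,0.005],[1,0.0103,-0.031,0.145,0.005],[1,0.0103,-0.031,0.165,0.005]]]';python3 go.py 530 333 109 .178; python3 -m pendant '[[[1,0,0,0.002,0],[1,0,0,0.002,0],[0,0,0,0.002,0],[0,0,0,0.002,0],[0,0,0,0.002,0],[0,0,0,0.002,0],[0,0,0,0.002,0],[0,0,0,0.002,0]]]';python3 go.py 530 333 109 .178
```

```text
t: 28.45
eef_pos: [528.6, 333.1, 107.7]
tcp_rot: [3.14, 0.004, 0.179]
ft_force: [-0.3, -0.4, -0.6]
opening: 1.002
t 28.4 p [528.6 333.1 107.7] yaw 0.179 q6 1.85 F [-0.3 -0.4 -0.6] open 1.002
shift m [ 0.0013  0.0003 -0.0013] turn 0.001
t: 29.25
eef_pos: [530.0, 333.2, 109.3]
tcp_rot: [3.141, -0.0, 0.179]
ft_force: [0.3, -1.9, 1.7]
opening: 0.574
t 29.2 p [530.  333.2 109.3] yaw 0.179 q6 1.85 F [ 0.3 -1.9  1.7] open 0.574
shift m [-0.      0.0002  0.0003] turn 0.001
```

```bash
python3 -m pendant '[[[0,0,0,-0.005,0],[0,0,0,-0.02,0],[0,0,0,-0.045,0],[0,0,0,-0.075,0],[0,0,0,-0.1,0],[0,0,0,-0.11,0],[0,0.003,0.012,-0.11,0],[0,0.008,0.04,-0.11,0]]]';python3 go.py 620.5 51.8 215 .178
```

```text
t: 30.05
eef_pos: [544.3, 295.5, 217.8]
tcp_rot: [3.141, 0.001, 0.181]
ft_force: [0.0, -0.4, -2.9]
opening: 0.572
t 30.1 p [544.3 295.5 217.8] yaw 0.181 q6 1.78 F [ 0.  -0.4 -2.9] open 0.572
shift m [0.0311 0.2534 0.0028] turn 0.003
```

```bash
python3 -m pendant '[[[0,0.003,0.035,0,0],[0,0.007,0.07,0,0],[0,0.012,0.11,0,0],[0,0.017,0.15,0,0],[0,0.022,0.19,0,0],[0,0.027,0.223,0,0.003],[0,0.03,0.244,0,0.003],[0,0.0311,0.2525,0,0.003]]]';python3 go.py 620.5 51.8 215 .178;python3 -m pendant '[[[0,0,0.001,0,0],[0,0,0.001,0,0],[0,0,0.001,0.01,0],[0,0,0.001,0.035,0],[0,0,0.001,0.065,0],[0,0,0.001,0.09,0],[0,0,0.001,0.105,0],[0,0,0.001,0.11,0]]]';python3 go.py 620.5 51.8 99.5 .178
```

```text
t: 30.85
eef_pos: [620.3, 49.7, 217.2]
tcp_rot: [-3.141, 0.003, 0.173]
ft_force: [-0.6, 0.1, -2.6]
opening: 0.575
t 30.9 p [620.3  49.7 217.2] yaw 0.173 q6 1.37 F [-0.6  0.1 -2.6] open 0.575
shift m [ 0.0006 -0.002   0.0022] turn -0.005
t: 31.65
eef_pos: [619.4, 52.4, 106.8]
tcp_rot: [-3.141, 0.003, 0.177]
ft_force: [-1.5, 0.6, -3.4]
opening: 0.572
t 31.6 p [619.4  52.4 106.8] yaw 0.177 q6 1.37 F [-1.5  0.6 -3.4] open 0.572
shift m [0.001  0.0008 0.0073] turn -0.001
```

```bash
python3 -m pendant '[[[0,0,0,0.001,0],[0,0,0,0.002,0],[0,0,0,0.003,0],[0,0,0,0.004,0],[0,0,0,0.005,0],[0,0,0,0.006,0],[0,0,0,0.007,0],[0,0,0,0.007,0]]]';python3 go.py 620.5 51.8 99.5 .178
```

```text
t: 32.45
eef_pos: [620.5, 51.4, 102.0]
tcp_rot: [3.142, 0.0, 0.176]
ft_force: [0.1, -0.0, -2.7]
opening: 0.576
t 32.5 p [620.5  51.4 102. ] yaw 0.176 q6 1.37 F [ 0.1 -0.  -2.7] open 0.576
shift m [ 0.0001 -0.0004  0.0025] turn -0.002
```

```bash
python3 -m pendant '[[[0,0,0,0.0005,0],[0,0,0,0.001,0],[0,0,0,0.0015,0],[0,0,0,0.002,0],[0,0,0,0.0025,0],[0,0,0,0.003,0],[0,0,0,0.003,0],[0,0,0,0.003,0]]]';python3 go.py 620.5 51.8 99.5 .178
```

```text
t: 33.25
eef_pos: [620.6, 51.4, 99.3]
tcp_rot: [3.141, -0.0, 0.176]
ft_force: [-1.0, 0.0, 0.3]
opening: 0.574
t 33.2 p [620.6  51.4  99.3] yaw 0.176 q6 1.37 F [-1.   0.   0.3] open 0.574
shift m [-0.0001 -0.0004 -0.0002] turn -0.002
```

```bash
python3 -m pendant '[[[0,0,0,0.0005,0],[1,0,0,0.0005,0],[1,0,0,0.0005,0],[1,0,0,0.0005,0],[1,0,0,0.0005,0],[1,0,0,-0.02,0],[1,0,0,-0.065,0],[1,0,0,-0.115,0]]]';python3 go.py 442.5 317 240 .178
```

```text
t: 34.05
eef_pos: [619.9, 51.4, 214.4]
tcp_rot: [-3.141, 0.003, 0.176]
ft_force: [1.1, -0.4, -0.1]
opening: 0.996
t 34.0 p [619.9  51.4 214.4] yaw 0.176 q6 1.37 F [ 1.1 -0.4 -0.1] open 0.996
shift m [-0.1283 -0.2925 -0.0256] turn -0.002
```

```bash
python3 -m pendant '[[[1,-0.006,-0.014,-0.015,0],[1,-0.024,-0.055,-0.026,0],[1,-0.043,-0.098,-0.026,0],[1,-0.062,-0.141,-0.026,0],[1,-0.081,-0.184,-0.026,0],[1,-0.1,-0.227,-0.026,0],[1,-0.116,-0.264,-0.026,0],[1,-0.126,-0.286,-0.026,0]]]';python3 -m pendant '[[[1,-0.0023,-0.0065,0,0],[1,-0.0023,-0.0065,0,0],[1,-0.0023,-0.0065,0.02,0],[1,-0.0023,-0.0065,0.055,0],[1,-0.0023,-0.0065,0.09,0],[1,-0.0023,-0.0065,0.118,0],[1,-0.0023,-0.0065,0.13,0],[1,-0.0023,-0.0065,0.13,0]]]';python3 go.py 443 317 109 .178
```

```text
t: 34.85
eef_pos: [444.3, 313.1, 239.8]
tcp_rot: [-3.142, 0.001, 0.178]
ft_force: [0.1, -0.2, -0.5]
opening: 1.0
t: 35.65
eef_pos: [443.2, 316.0, 108.9]
tcp_rot: [3.141, 0.002, 0.175]
ft_force: [-1.1, -0.3, 0.3]
opening: 1.002
t 35.6 p [443.2 316.  108.9] yaw 0.175 q6 1.89 F [-1.1 -0.3  0.3] open 1.002
shift m [-0.0001 -0.0011 -0.0001] turn -0.003
```

```bash
python3 -m pendant '[[[0,0,-0.001,0,0],[0,0,-0.001,0,0],[0,0,-0.001,0,0],[0,0,-0.001,0,0],[0,0,-0.001,0,0],[0,0,-0.001,0,0],[0,0,-0.001,0,0],[0,0,-0.001,0,0]]]';python3 go.py 443 317 109 .178;python3 -m pendant '[[[0,0,0,-0.005,0],[0,0,0,-0.02,0],[0,0,0,-0.045,0],[0,0,0,-0.075,0],[0,0,0,-0.1,0],[0,0,0,-0.11,0],[0,0.002,0.012,-0.11,0],[0,0.007,0.04,-0.11,0]]]';python3 go.py 562.3 -22.8 215 .178
```

```text
t: 36.45
eef_pos: [443.0, 318.0, 110.3]
tcp_rot: [-3.142, -0.0, 0.176]
ft_force: [0.2, 0.3, 3.0]
opening: 0.572
t 36.5 p [443.  318.  110.3] yaw 0.176 q6 1.9 F [0.2 0.3 3. ] open 0.572
shift m [-0.0002  0.001   0.0013] turn -0.002
t: 37.25
eef_pos: [456.2, 279.7, 218.9]
tcp_rot: [3.141, 0.001, 0.178]
ft_force: [-0.3, -0.4, -2.1]
opening: 0.572
t 37.2 p [456.2 279.7 218.9] yaw 0.178 q6 1.82 F [-0.3 -0.4 -2.1] open 0.572
shift m [0.0509 0.3165 0.0039] turn 0.0
```

```bash
python3 -m pendant '[[[0,0.005,0.035,0,0],[0,0.011,0.07,0,0],[0,0.018,0.11,0,0],[0,0.024,0.15,0,0],[0,0.031,0.19,0,0],[0,0.037,0.23,0,0],[0,0.043,0.267,0,0],[0,0.048,0.298,0,0]]]';python3 -m pendant '[[[0,0.002,0.012,0,0],[0,0.0029,0.0175,0,0],[0,0.0029,0.0185,0,0],[0,0.0029,0.0185,0.02,0],[0,0.0029,0.0185,0.05,0],[0,0.0029,0.0185,0.08,0],[0,0.0029,0.0185,0.1,0],[0,0.0029,0.0185,0.106,0]]]';python3 go.py 562.3 -22.8 100.3 .178
```

```text
t: 38.05
eef_pos: [555.8, -7.9, 218.3]
tcp_rot: [-3.141, 0.003, 0.175]
ft_force: [0.7, 0.2, -2.2]
opening: 0.567
t: 38.85
eef_pos: [560.9, -21.6, 112.1]
tcp_rot: [-3.14, 0.003, 0.177]
ft_force: [-0.3, 0.1, -1.7]
opening: 0.574
t 38.9 p [560.9 -21.6 112.1] yaw 0.177 q6 1.24 F [-0.3  0.1 -1.7] open 0.574
shift m [0.0012 0.0014 0.0118] turn -0.001
```

```bash
python3 -m pendant '[[[0,0,0,0.002,0],[0,0,0,0.004,0],[0,0,0,0.006,0],[0,0,0,0.007,0],[0,0,0,0.008,0],[0,0,0,0.009,0],[0,0,0,0.009,0],[0,0,0,0.009,0]]]';python3 go.py 562.3 -22.8 100.3 .178
```

```text
t: 39.65
eef_pos: [562.3, -23.0, 105.2]
tcp_rot: [3.141, -0.0, 0.176]
ft_force: [-0.3, 0.0, -1.8]
opening: 0.57
t 39.6 p [562.3 -23.  105.2] yaw 0.176 q6 1.24 F [-0.3  0.  -1.8] open 0.57
shift m [ 0.0001 -0.0002  0.0049] turn -0.002
```

```bash
python3 -m pendant '[[[0,0,0,0.001,0],[0,0,0,0.002,0],[0,0,0,0.003,0],[0,0,0,0.0035,0],[0,0,0,0.004,0],[0,0,0,0.0045,0],[0,0,0,0.005,0],[0,0,0,0.005,0]]]';python3 go.py 562.3 -22.8 100.3 .178
```

```text
t: 40.45
eef_pos: [562.4, -22.9, 100.3]
tcp_rot: [3.141, -0.0, 0.176]
ft_force: [-0.8, -0.3, 1.1]
opening: 0.57
t 40.5 p [562.4 -22.9 100.3] yaw 0.176 q6 1.24 F [-0.8 -0.3  1.1] open 0.57
shift m [-0.0001 -0.0002  0.    ] turn -0.002
```

Contact; release, raise and retreat towards the board side, then check everything.

```bash
python3 -m pendant '[[[0,0,0,0.0005,0],[1,0,0,0.0005,0],[1,0,0,0.0005,0],[1,0,0,0.0005,0],[1,0,0,0.0005,0],[1,0,0,-0.02,0],[1,0,0,-0.065,0],[1,0,0,-0.115,0]]]';python3 -m pendant '[[[1,0,-0.005,-0.04,0],[1,0,-0.03,-0.08,0],[1,0,-0.07,-0.1,0],[1,0,-0.11,-0.1,0],[1,0,-0.15,-0.1,0],[1,0,-0.19,-0.1,0],[1,0,-0.23,-0.1,0],[1,0,-0.25,-0.1,0]]]'
python3 - <<'E'
from h import *
from cell import env
for n in("top","side"):
    c=env.read_camera(n);cv2.imwrite(f"pics/{n}9.png",c["image"]);W=cloud(c).reshape(-1,3);W0=cloud(pickle.load(open(n+"0.pkl","rb"))).reshape(-1,3)
    for k,g,r,a,b in(("red",(619.5,52.5),27.5,40,120),("yel",(562,-22.5),27.5,40,120),("cruet",(640.5,-107.5),26,20,75),("black",(535.5,-98.7),25,35,58),("shaker",(514,61),21.5,20,65)):
        o=[]
        for w in(W0,W):
            m=(w[:,2]>a)&(w[:,2]<b)&(np.hypot(*(w[:,:2]-g).T)<38);o.append(np.round(circ(w[m],r,g)[0],1) if m.sum()>20 else None)
        print(n,k,*o)
    m=(abs(W[:,2]-116)<5)&(np.hypot(*(W[:,:2]-(463.4,-296.5)).T)<30)
    if m.sum():print("cap",m.sum(),np.median(W[m],0))
E
```

```text
t: 41.25
eef_pos: [561.6, -22.8, 215.5]
tcp_rot: [-3.141, 0.003, 0.176]
ft_force: [0.7, -0.3, 0.3]
opening: 0.995
t: 42.05
eef_pos: [517.6, 225.8, 315.1]
tcp_rot: [-3.141, 0.0, 0.178]
ft_force: [0.1, -0.9, 0.2]
opening: 1.0
top red [619.7  52.7] [620.1  51.6]
top yel [562.5 -22.4] [563.3 -23.8]
top cruet [ 641.1 -108. ] [ 641.  -108.1]
top black [536.  -99.4] [536.4 -99. ]
top shaker [514.5  61.4] [514.7  61.3]
cap 596 [ 462.17280131 -295.53223963  114.64704672]
side red [617.8  52.8] [618.3  51.7]
side yel [560.5 -22.3] [562.  -22.9]
side cruet [ 639.5 -107.2] [ 639.1 -106.6]
side black [534.5 -98.7] [535.  -98.5]
side shaker [512.8  60.6] [512.7  60.5]
cap 250 [ 460.27838094 -292.39489599  115.91804133]
```

View pics/side9.png

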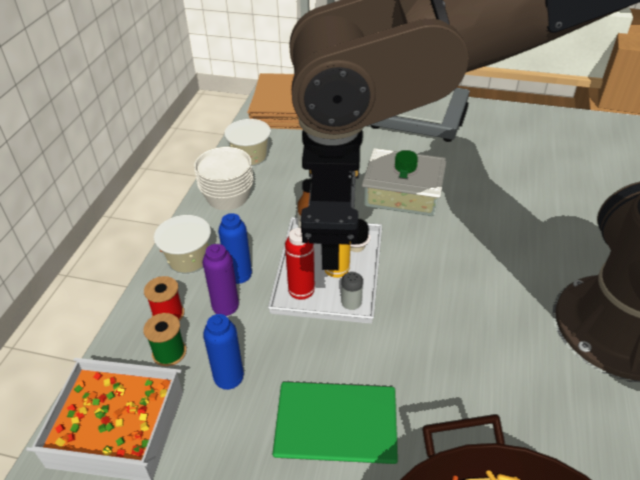

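View pics/top9.png

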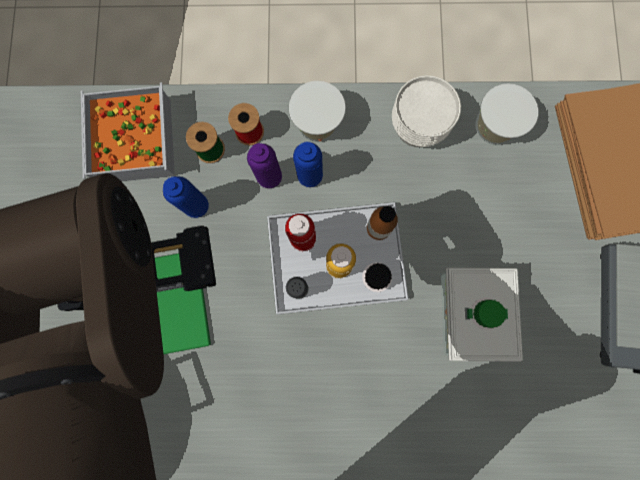

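Red (300,232) and yellow (341,260) stand upright at their old places within about 2 mm. The pot is in the lid at (490,313), and the arm is clear.

```bash
python3 -c "
from cell import env
print(env.job_done())"
```

```text
the job is handed in; nothing more can be done
None
```

I stood both squeeze bottles on the chopping board, then pressed the green-capped pot into the salad box lid. Both bottles went back to their places in the tray, and I handed the job in at about 42 s; it reported no verdict.

- **Pot:** its cap top measured 36.2 mm above the lid, against 36 mm expected when fully home. It was level to about 0.15°, and centred within about 1 mm by the wrist camera. I judged that both catches had closed over the collar from the close wrist picture only; their joint values cannot be read.
- **Bottles and bystanders:** both bottles were upright and within about 2 mm of where they started. The brown cruet, steel shaker and black-capped pot showed less than 1 mm of change.
- **Disagreements:** the fixed cameras put the pot cap 1 to 5 mm away from the wrist camera's position. The top camera's 1 to 2 mm is within its usual bias. The side camera's 3 to 5 mm likely comes from seeing only part of the cap. I relied on the wrist view.
- **Contact force:** setting the yellow bottle on the board pressed with about 28 N before I eased off, and the final press on the pot read about 27 N vertically.

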